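# Jog-test a starter pinion on the bench tester

## Task

Stand the grey pinion, gear down as it is, in the middle of the round rubber-faced rest. Then arm the tester by pressing the blue plunger all the way down to its stop and letting it rise again. Finally tilt the jog lever right over to the side with the green mark, hold it there for a good second and let it spring back upright, never tilting it towards the red mark; leave the pinion on the rest, and the brass bush, the orange plug and the tin standing where they are.

Things in the scene. Friction and masses are not known exactly. Their poses are not given: they have to be found in the camera images.
- pinion: loose grey starter pinion, 0.28 kg, standing on its gear: smooth round clutch drum 47 mm in diameter from 18 to 42 mm above its underside, narrower gear (36 mm) below. Origin at the centre of the underside, z up along its axis. Take it round the drum.
- bush_brass: loose brass bush, 22 mm in diameter, 33 mm tall, standing; bystander. Origin at the centre of the underside.
- plug_orange: loose orange plug, 26x22x46 mm tall, standing; bystander. Origin at the centre of the underside.
- screw_tin: loose round open metal tin, 65 mm in diameter, 28 mm tall; bystander. Origin at the centre of the underside.
- rest_centre (a point): centre of the top face of the round rest: a level black rubber-faced disc 72 mm in diameter with a thin white ring of 54 mm diameter on it, its top 29 mm above the bench, on a grey round foot 90 mm in diameter that is fixed to the bench. The disc is geared to the jog lever: it turns about its vertical axis by twice the lever's angle, and back with it.
- plunger_top (a point): centre of the top of the blue plunger head, moving with it. The head is round, 36 mm in diameter and 12 mm thick, top flat 26 mm across; its top stands 88 mm above the bench at rest and 68 mm when pressed home, where its underside sits on the collar of the fixed aluminium barrel (46 mm diameter; foot 76 mm diameter). It moves straight up and down.
- plunger (a joint): downward travel of the plunger in m: 0 at rest (up), 0.020 at its stop. The spring pushes back with 4 N at the start of the stroke and 9 N at the stop, and returns it by itself when let go.
- jog_box: grey box of the jog lever, 70x70 mm and 45 mm tall, fixed to the bench at any yaw. Origin at the centre of the underside; its +y axis points to the green mark, its -y axis to the red mark (round, 11 mm in diameter, on its top); the lever's hinge axis is parallel to its x axis.
- green_mark (a point): centre of the green mark on top of the jog box, 23.5 mm from the middle along the box's +y.
- jog_knob (a point): centre of the black ball knob (22 mm in diameter) on the end of the jog lever, moving with it: 60 mm above the lever's pivot, which lies in the middle of the box top 45 mm above the bench; so 105 mm above the bench when the lever is upright. Below the ball is a steel rod of 9 mm diameter and a rubber boot 14 mm tall.
- jog_lever (a joint): tilt of the jog lever in rad: 0 upright, growing towards the green mark, +0.5 at the green stop, -0.5 at the red stop. A spring recentres it when let go; holding it at the stop takes about 5 N at the knob.

How it is judged (in metres and radians):
On the way, in this order (a step that is already met when the one before it is completed fails the run):
1. the pinion stands upright in the middle of the rest (within 12 mm) and is let go (horizontal distance between pinion and rest_centre below 0.012 m and z of pinion in the frame of rest_centre between -0.004 and 0.004 m and angle between pinion's own z axis and vertical below 0.1 rad and contact force between the fingers and pinion below 0.1 N and linear speed of pinion below 0.02 m/s), for 0.2 s.
2. the plunger is pressed down to its stop (at least 18.5 of 20 mm) with the pinion on the rest (horizontal distance between pinion and rest_centre below 0.012 m and z of pinion in the frame of rest_centre between -0.004 and 0.004 m and angle between pinion's own z axis and vertical below 0.1 rad and value of joint plunger above 0.0185 m), for 0.15 s.
3. the plunger has risen again (within 3 mm) (value of joint plunger below 0.003 m), for 0.1 s.
4. the jog lever is held over to the green side (beyond 0.40 of 0.50 rad) for 0.8 s, with the plunger up and the pinion on the rest (horizontal distance between pinion and rest_centre below 0.012 m and z of pinion in the frame of rest_centre between -0.004 and 0.004 m and angle between pinion's own z axis and vertical below 0.1 rad and value of joint plunger below 0.003 m and value of joint jog_lever above 0.4 rad), for 0.8 s.
At the end, for the whole second after the job is handed in: The pinion stands upright (within 0.1 rad), released and at rest on the rest, within 12 mm of its centre; the plunger is up (within 3 mm) and the jog lever is upright again (within 0.06 rad) (all of step 1 and value of joint plunger below 0.003 m and value of joint jog_lever between -0.06 and 0.06 rad); the robot touches nothing.
It fails at once if the jog lever is tilted more than 0.15 rad to the red side (value of joint jog_lever below -0.15 rad).
It fails at once if the brass bush is moved more than 25 mm or knocked over (distance of bush_brass from where it was at the start of the episode above 0.025 m or angle between bush_brass's own z axis and vertical above 0.5 rad).
It fails at once if the orange plug is moved more than 25 mm or knocked over (distance of plug_orange from where it was at the start of the episode above 0.025 m or angle between plug_orange's own z axis and vertical above 0.5 rad).
It fails at once if the tin is moved more than 25 mm or knocked over (distance of screw_tin from where it was at the start of the episode above 0.025 m or angle between screw_tin's own z axis and vertical above 0.5 rad).
It also fails if it takes over 70 s, if anything falls off the work surface, if the arm or the gripper's body presses on something with over 40 N, if the wrist force passes 120 N, or if a joint passes its speed limit or range.

## Robot

A 6-joint arm with a two-finger parallel gripper is mounted at the origin on a cart in front of the work surface, level with it; the furniture and walls round the work are solid. World frame = base frame: x ahead of the robot, y to its left, z up, the work surface at z = 0. Lengths are in m, angles in degrees, forces in N, time in s.
With the tool pointing down it reaches from about 0.375 to 0.9 m from the base axis. Payload 3.1 kg.
Tool frame: the origin (TCP) lies on the centre line of the jaws, within the pads' length; the fingertips stand 25 mm ahead of it and the grasp point (between the pads) lies 6 mm ahead of it; z points along the fingers, y is the line along which they close (so a half turn about z gives the same grasp; the last joint's range is limited). The gripper opens to 87 mm and grips with 3 to 60 N. Pads are 19 mm wide; open, the fingers measure 117 mm over their backs; the gripper's body (75 mm by 190 mm) begins 51 mm behind the grasp point.
Start: joints at [59.215, 30.224, 82.088, -0, 67.689, -10.227], TCP at [0.219, 0.585, 0.248] pointing down, gripper open.
Joint ranges: [-176.69, 176.69], [-43.24, 126.21], [12.49, 139.97], [-82, 262], [0, 151.66], [-163.58, 163.58]. Speed limits (degrees/s): [159.86, 159.86, 180, 180, 180, 180].

## Interface

Orientations are given as a 3x3 rotation matrix whose columns are the frame's x, y, z axes.
In Python, from rig import read_state, capture, camera_params, hand_in gives the robot as it stands.
- The arm moves only by the tool apply_moves, never from a script. Its argument "rows" is a list of rows, each an object of numbers: "x", "y", "z": the shift along the tool's x, y, z in mm; "rx", "ry", "rz": the turn, a rotation vector about the tool's x, y, z in units of 6 degrees (1.0 is 6 degrees); "claw": the closure in counts, from 0 (fully open) to 255 (shut). A call has 1 to 10 rows; each row is the pose to reach, as a shift and turn from the pose commanded when the call began, along the tool's axes at that moment; what a row does not reach only later rows make up. A row lasts 1/8 s, in which the tool goes at most 62.5 mm and 10.7 degrees, less where a joint would pass 70% of its speed; a pose out of reach is approached as far as the arm can. A call with a gripper value outside its range is refused whole. The fingers move at their own pace and stop on an object; the grip force is fixed at half the most. Time passes only in rows, so rows that repeat a pose let the fingers close. It gives the time, the measured TCP pose, the force, the opening and the grip force at its end, in the units of the state.
- read_state(): the state, without advancing time (a new reading comes with each control period).
- capture(name): name is "scene" or "top" or "wrist"; returns (picture, depth): 384x512x3 uint8, red, green, blue; 384x512 float32, m along the optical axis (not along the pixel's ray), 0 where there is no reading.
- camera_params(name): a dict with "fx", "fy", "cx", "cy" (pixels), "xyz" and "orientation" of the camera in the world. Camera axes: x right, y up, looking along -z (the intrinsics and any distortion apply to the point x, -y, -z); pixel columns grow to the right and rows downward; lengths in m; the calibration is good to about 2 mm. A picture is of the moment at which its call begins: read the wrist's pose just before it. camera_params takes no time and is no camera call; for the wrist camera it gives the pose at the moment of the call.
- hand_in(): hands the job in; it is judged then, once.
The state is a dict: "time_s": time; "joint_positions": joint angles; "qvel": joint speeds; "tau": joint torques, N m; "position": TCP position; "tcp_rot": TCP orientation; "force": force on the tool from outside, world axes, zero at the start; "moment": the same for the moment, N m; "opening": opening from 0.0 (shut) to 1.0 (fully open); "grasp_force": force on a finger pad.
Only numpy, scipy, OpenCV 4.12 (cv2) and the standard library are available. Lean on these libraries where they do the work, as an engineer would, in place of code of your own. Each camera call takes 0.05 s, during which the arm holds its last target. There are 200 camera calls.

## Working session

There is one attempt and no reset: what is moved stays moved. The work goes in short steps, Python scripts to look and compute and a tool call to move; the robot and the scene stay as the last step left them, time stands still between calls to the robot, and variables do not carry over. Pictures are saved under pics/ and viewed, at most 10 in all, crops included, and the job is handed in when it is done.

Besides the shell and the picture viewer there is one more tool, called after "Emit:" as a command line: name --argument value ..., lists and objects as JSON in quotes. apply_moves: Moves the arm, as the interface text tells. Its arguments: {"type":"object","properties":{"rows":{"type":"array"}},"required":["rows"]}

```bash
ls; mkdir -p pics
python3 - <<'E'
from rig import *
import cv2,numpy as np
s=read_state();print(s)
for n in("scene","top"):
    p,d=capture(n);cv2.imwrite(f"pics/{n}0.png",p[...,::-1]);np.savez(f"pics/{n}0.npz",p=p,d=d)
    print(n,camera_params(n))
E
```

```text
pics
{'time_s': 0.0, 'joint_positions': array([ 5.92161280e+01,  3.02765398e+01,  8.21577858e+01, -1.33481592e-03,
        6.76873627e+01, -1.02284085e+01]), 'qvel': array([-0.04201172, -0.00634584,  0.04695393,  0.03059092,  0.04195383,
       -0.00248611]), 'tau': array([ 3.33299913e-04, -4.40041924e+01, -1.76590794e+01,  6.34123106e-02,
        5.82697929e-02, -1.81341043e-04]), 'position': array([0.21908015, 0.58461502, 0.24658981]), 'tcp_rot': array([[-9.36335666e-01,  3.51104513e-01, -1.06847842e-03],
       [ 3.51105959e-01,  9.36333934e-01, -1.83564817e-03],
       [ 3.55948243e-04, -2.09393199e-03, -9.99997744e-01]]), 'force': array([ 0.15990969, -0.68131959,  0.18686641]), 'moment': array([ 0.0126974 ,  0.02992769, -0.05507257]), 'grasp_force': 0.0, 'opening': 0.9956140626150104}
scene {'fx': 486.9231383147467, 'fy': 486.9231383147467, 'cx': 253.6305440244005, 'cy': 185.48643749095552, 'xyz': array([-0.03367834, -0.36015153,  0.51915622]), 'orientation': array([[ 0.72362923,  0.33070704, -0.60579996],
       [-0.69011771,  0.35930223, -0.62820336],
       [ 0.009914  ,  0.87265959,  0.48822838]])}
top {'fx': 447.49275923228464, 'fy': 447.49275923228464, 'cx': 261.06229756728646, 'cy': 186.95510374827842, 'xyz': array([0.3855246 , 0.18190571, 0.94106569]), 'orientation': array([[ 0.02153261,  0.98764297, -0.15523436],
       [-0.99960753,  0.01848494, -0.02104971],
       [-0.0179201 ,  0.15562669,  0.98765338]])}
```

View pics/top0.png

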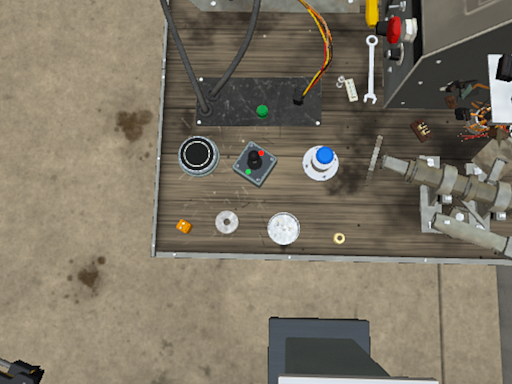

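View pics/scene0.png

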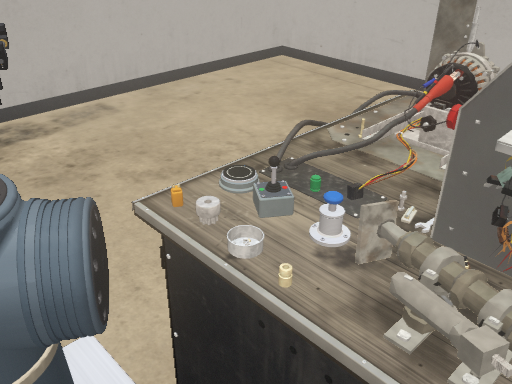

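The top view shows the rest at (198,155), the jog box at (255,163) with green at (248,171) and red at (262,153), and the plunger at (324,156). The pinion is at (227,222), the orange plug at (184,227), the tin at (283,229) and the bush at (339,238). The scene view agrees.

```bash
cat > h.py <<'E'
import numpy as np,cv2
from rig import *
def ray(cp,u,v,z):
    d=np.array(cp["orientation"])@np.array([(u-cp["cx"])/cp["fx"],-(v-cp["cy"])/cp["fy"],-1.]);o=np.array(cp["xyz"])
    return o+d*(z-o[2])/d[2]
def pix(cp,P):
    c=np.array(cp["orientation"]).T@(np.array(P)-cp["xyz"])
    return np.array([cp["cx"]-cp["fx"]*c[0]/c[2],cp["cy"]+cp["fy"]*c[1]/c[2]])
def height(cp,d):
    v,u=np.mgrid[:d.shape[0],:d.shape[1]]
    c=np.stack([(u-cp["cx"])/cp["fx"]*d,-(v-cp["cy"])/cp["fy"]*d,-d],-1)
    return c@np.array(cp["orientation"]).T+cp["xyz"]
def blob(m,box):
    u0,v0,u1,v1=box;q=np.zeros(m.shape,np.uint8);q[v0:v1,u0:u1]=m[v0:v1,u0:u1]
    n,l,s,c=cv2.connectedComponentsWithStats(q)
    if n<2:return None
    i=1+np.argmax(s[1:,4]);(cc,r)=cv2.minEnclosingCircle(np.argwhere(l==i)[:,::-1].astype(np.float32))
    return c[i],s[i,4],cc,r
E
python3 - <<'E'
from h import *
f=np.load("pics/top0.npz");p,d=f["p"],f["d"];cp=camera_params("top")
hsv=cv2.cvtColor(p,cv2.COLOR_RGB2HSV);H,S,V=cv2.split(hsv)
X=height(cp,d);Z=X[...,2]
def rep(n,m,box,z):
    b=blob(m,box)
    if b is None:print(n,None);return
    print(n,b[1],np.round(b[0],1),"cen",np.round(ray(cp,*b[0],z),4),"circ",np.round(ray(cp,*b[2],z),4),round(b[3],1))
print("bench z",np.median(Z[190:205,200:300]))
rep("blue",(H>100)&(H<130)&(S>120),(300,135,350,185),.085)
rep("green",(H>40)&(H<85)&(S>100),(235,160,258,185),.045)
rep("red",((H<8)|(H>172))&(S>120),(250,142,275,165),.045)
rep("orange",(H>8)&(H<25)&(S>150),(170,210,200,245),.046)
rep("bush",(Z>.025),(325,225,350,250),.033)
rep("pinion",(Z>.034),(205,200,250,245),.042)
rep("tin",(Z>.018),(262,205,305,250),.028)
rep("rest",(Z>.02),(172,130,222,182),.029)
rep("knob",(Z>.085),(235,135,280,180),.105)
rep("head",(Z>.07),(300,135,350,185),.088)
rep("box",(Z>.035)&(Z<.055),(225,135,285,192),.045)
print("pinion maxZ",np.percentile(Z[212:234,216:238],[50,90,99]))
E
```

```text
bench z 0.0002564407986609951
blue 242 [324.4 154.7] cen [0.5862 0.0777 0.085 ] circ [0.5865 0.0776 0.085 ] 8.8
green 28 [247.7 171.3] cen [0.5581 0.229  0.045 ] circ [0.5583 0.2289 0.045 ] 2.9
red 29 [260.6 152.7] cen [0.5974 0.2035 0.045 ] circ [0.5979 0.2037 0.045 ] 2.9
orange 141 [184.1 226. ] cen [0.444  0.3535 0.046 ] circ [0.4441 0.3537 0.046 ] 8.1
bush 71 [339.4 237.4] cen [0.4285 0.0415 0.033 ] circ [0.4286 0.0415 0.033 ] 5.4
pinion 394 [227.  221.2] cen [0.4559 0.2681 0.042 ] circ [0.4556 0.2681 0.042 ] 11.7
tin 83 [286.4 221.9] cen [0.4579 0.1481 0.028 ] circ [0.4465 0.1534 0.028 ] 15.9
rest 1115 [197.6 154. ] cen [0.5961 0.3357 0.029 ] circ [0.5953 0.3355 0.029 ] 19.2
knob 104 [253.7 155. ] cen [0.5786 0.2151 0.105 ] circ [0.5786 0.2152 0.105 ] 5.7
head 258 [324.7 154.5] cen [0.586  0.0775 0.088 ] circ [0.5855 0.0772 0.088 ] 9.2
box 980 [254.9 163.2] cen [0.5753 0.2146 0.045 ] circ [0.5769 0.2151 0.045 ] 23.0
pinion maxZ [0.04134483 0.04376475 0.04639291]
```

Run:
```python
from h import *
f=np.load("pics/top0.npz");d=f["d"];cp=camera_params("top");X=height(cp,d)
x,y,z=X.reshape(-1,3).T
print("max z map; rows x desc, cols y desc")
ys=np.arange(.42,-.14,-.04);print("y",np.round(ys,2))
for a in np.arange(.78,.40,-.03):
    print(round(a,2),[int(1000*np.max(z[(x>a-.015)&(x<a+.015)&(y>b-.02)&(y<b+.02)&(d.ravel()>0)],initial=0)) for b in ys])
s=read_state();R=s["tcp_rot"];t=s["position"]
for T in([.4558,.2682,.12],[.4558,.2682,.036]):print(np.round(1000*R.T@(np.array(T)-t)),end="")
```

```text
max z map; rows x desc, cols y desc
y [ 0.42  0.38  0.34  0.3   0.26  0.22  0.18  0.14  0.1   0.06  0.02 -0.02
 -0.06 -0.1  -0.14]
0.78 [6, 56, 57, 41, 46, 8, 6, 7, 66, 75, 43, 236, 284, 328, 0]
0.75 [6, 44, 49, 39, 37, 9, 11, 35, 66, 57, 45, 232, 283, 339, 371]
0.72 [6, 6, 40, 18, 8, 8, 9, 36, 38, 7, 18, 11, 287, 343, 371]
0.69 [5, 6, 22, 15, 7, 39, 40, 8, 9, 6, 4, 5, 5, 8, 267]
0.66 [4, 5, 8, 7, 7, 8, 6, 8, 8, 6, 5, 4, 5, 7, 267]
0.63 [5, 31, 34, 34, 5, 47, 4, 5, 13, 10, 4, 109, 5, 4, 268]
0.6 [6, 33, 33, 33, 47, 112, 49, 4, 90, 91, 7, 113, 91, 81, 265]
0.57 [6, 33, 33, 33, 48, 118, 49, 4, 92, 92, 7, 117, 93, 109, 109]
0.54 [7, 5, 7, 5, 43, 49, 47, 4, 9, 10, 4, 115, 95, 107, 115]
0.51 [4, 7, 4, 5, 5, 4, 4, 5, 5, 3, 4, 4, 3, 4, 110]
0.48 [7, 5, 5, 44, 45, 4, 30, 30, 3, 5, 5, 3, 4, 4, 107]
0.45 [4, 49, 48, 46, 46, 4, 29, 31, 4, 35, 33, 3, 4, 3, 110]
0.42 [5, 4, 33, 4, 43, 4, 30, 29, 3, 35, 34, 4, 4, 4, 92]
[-333. -213.  127.][-333. -213.  211.]
```

Emit:
apply_moves --rows '[{"x":-333,"y":-213,"z":100,"rz":17,"claw":0},{"x":-333,"y":-213,"z":100,"rz":17,"claw":0},{"x":-333,"y":-213,"z":100,"rz":17,"claw":0},{"x":-333,"y":-213,"z":100,"rz":17,"claw":0},{"x":-333,"y":-213,"z":100,"rz":17,"claw":0},{"x":-333,"y":-213,"z":100,"rz":17,"claw":0},{"x":-333,"y":-213,"z":100,"rz":17,"claw":0},{"x":-333,"y":-213,"z":100,"rz":17,"claw":0},{"x":-333,"y":-213,"z":100,"rz":17,"claw":0},{"x":-333,"y":-213,"z":100,"rz":17,"claw":0}]'

```text
validation failed for argument at $.ro...
```

Emit:
apply_moves --rows '[{"claw":0},{"claw":0},{"claw":0}]'

```text
validation failed for argument at $.ro...
```

Run:
```python
from h import *
s=read_state();cp=camera_params("wrist");p,d=capture("wrist");cv2.imwrite("pics/w1.png",p[...,::-1])
X=height(cp,d);Z=X[...,2]
print(s["time_s"],s["position"],s["tcp_rot"],cp)
print("proj pinion",pix(cp,[.4558,.2682,.042]))
```

```text
0.1 [0.21914097 0.58468718 0.24665835] [[-9.36302163e-01  3.51194011e-01 -1.01278737e-03]
 [ 3.51195285e-01  9.36300745e-01 -1.66946401e-03]
 [ 3.61967810e-04 -1.91880891e-03 -9.99998094e-01]] {'fx': 271.01620073257504, 'fy': 271.01620073257504, 'cx': 256.70120238620865, 'cy': 188.5028127839652, 'xyz': array([0.15263917, 0.6097069 , 0.38294427]), 'orientation': array([[ 0.35189549, -0.90387839, -0.24325587],
       [ 0.93603821,  0.33940867,  0.09292051],
       [-0.00142569, -0.2603951 ,  0.96550109]])}
proj pinion [124.20707062 376.27391447]
```

View pics/w1.png

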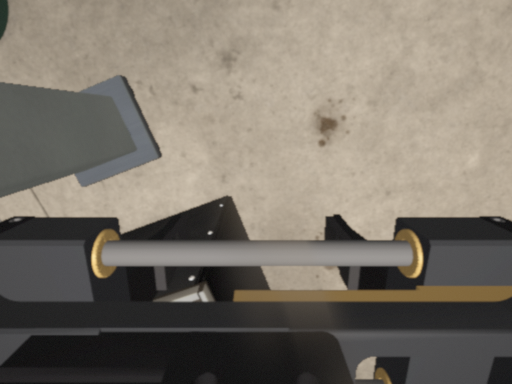

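The picture shows only floor, because the moves were refused by validation. I'll supply every key.

Emit:
apply_moves --rows '[{"x":-333,"y":-213,"z":100,"rx":0,"ry":0,"rz":17,"claw":0},{"x":-333,"y":-213,"z":100,"rx":0,"ry":0,"rz":17,"claw":0},{"x":-333,"y":-213,"z":100,"rx":0,"ry":0,"rz":17,"claw":0},{"x":-333,"y":-213,"z":100,"rx":0,"ry":0,"rz":17,"claw":0},{"x":-333,"y":-213,"z":100,"rx":0,"ry":0,"rz":17,"claw":0},{"x":-333,"y":-213,"z":100,"rx":0,"ry":0,"rz":17,"claw":0},{"x":-333,"y":-213,"z":100,"rx":0,"ry":0,"rz":17,"claw":0},{"x":-333,"y":-213,"z":100,"rx":0,"ry":0,"rz":17,"claw":0},{"x":-333,"y":-213,"z":100,"rx":0,"ry":0,"rz":17,"claw":0},{"x":-333,"y":-213,"z":100,"rx":0,"ry":0,"rz":17,"claw":0}]'

```text
time_s: 1.4
position: [0.4565, 0.2685, 0.1473]
tcp_rot: [[0.542, 0.841, -0.001], [0.841, -0.542, -0.0], [-0.0, -0.0, -1.0]]
force: [-0.1, -0.0, 0.9]
opening: 0.999
grasp_force: 0.0
```

Run:
```python
from h import *
s=read_state();cp=camera_params("wrist");p,d=capture("wrist");cv2.imwrite("pics/w2.png",p[...,::-1])
X=height(cp,d);Z=X[...,2]
print(s["time_s"],s["position"],pix(cp,[.4558,.2682,.042]),pix(cp,s["position"]+[0,0,-.025]))
m=(Z>.036)&(Z<.05);b=blob(m,(0,0,512,384));print(b)
x=X[m];print(np.median(x,0), x[:,:2].min(0),x[:,:2].max(0))
```

```text
1.4 [0.45646272 0.26850853 0.14728532] [256.25006792 195.24885423] [256.40915303 230.08127183]
(array([394.27655563, 168.97842028]), np.int32(4773), (398.5, 171.0), 55.056888580322266)
[0.55806775 0.23575279 0.04323608] [0.43018193 0.16986958] [0.62197003 0.3697492 ]
```

View pics/w2.png

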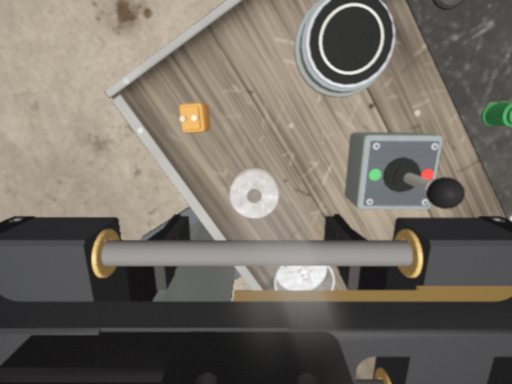

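The wrist view shows the pinion at about (254,193), the rest ring at (350,40), the green mark at (375,174) and the red mark at (428,174), so the tool axis lines up with the box.

Run:
```python
from h import *
s=read_state();cp=camera_params("wrist");p,d=capture("wrist")
X=height(cp,d);Z=X[...,2]
H,S,V=cv2.split(cv2.cvtColor(p,cv2.COLOR_RGB2HSV))
def ell(m,box,z,n):
    u0,v0,u1,v1=box;q=np.zeros(m.shape,np.uint8);q[v0:v1,u0:u1]=m[v0:v1,u0:u1]
    c=max(cv2.findContours(q,0,1)[0],key=cv2.contourArea)[:,0]
    P=np.array([ray(cp,*k,z)[:2] for k in c]);(cx,cy),r=cv2.minEnclosingCircle((P*1000).astype(np.float32))
    A=np.c_[2*P,np.ones(len(P))];w=np.linalg.lstsq(A,(P**2).sum(1),rcond=None)[0]
    print(n,"mec",round(cx,1),round(cy,1),round(r,1),"fit",np.round(w[:2]*1000,1),np.sqrt(w[2]+w[:2]@w[:2])*1000)
ell(Z>.036,(220,160,290,222),.042,"pinion")
ell((V>170)&(S<50),(310,0,395,85),.029,"ring")
for n,m,bx in(("green",(H>40)&(H<85)&(S>100),(360,160,390,190)),("red",((H<8)|(H>172))&(S>120),(415,160,440,185))):
    print(n,ray(cp,*blob(m,bx)[0],.045))
ell(Z>.09,(420,170,470,215),.105,"knob")
```

```text
pinion mec 454.4 270.3 23.9 fit [454.1 270. ] 22.938924982326547
ring mec 595.3 337.6 27.3 fit [595.3 337.7] 26.88571409139859
green [0.55641757 0.22849929 0.045     ]
red [0.59610517 0.20350194 0.045     ]
knob mec 575.5 217.3 15.0 fit [575.3 216.6] 12.494299520900661
```

Emit:
apply_moves --rows '[{"x":0,"y":-2,"z":40,"rx":0,"ry":0,"rz":0,"claw":0},{"x":0,"y":-2,"z":75,"rx":0,"ry":0,"rz":0,"claw":0},{"x":0,"y":-2,"z":100,"rx":0,"ry":0,"rz":0,"claw":0},{"x":0,"y":-2,"z":111,"rx":0,"ry":0,"rz":0,"claw":0},{"x":0,"y":-2,"z":111,"rx":0,"ry":0,"rz":0,"claw":0},{"x":0,"y":-2,"z":111,"rx":0,"ry":0,"rz":0,"claw":120},{"x":0,"y":-2,"z":111,"rx":0,"ry":0,"rz":0,"claw":200},{"x":0,"y":-2,"z":111,"rx":0,"ry":0,"rz":0,"claw":200},{"x":0,"y":-2,"z":111,"rx":0,"ry":0,"rz":0,"claw":200},{"x":0,"y":-2,"z":111,"rx":0,"ry":0,"rz":0,"claw":200}]'

```text
time_s: 2.75
position: [0.4547, 0.2699, 0.0367]
tcp_rot: [[0.538, 0.843, 0.0], [0.843, -0.538, 0.0], [0.0, -0.0, -1.0]]
force: [-0.3, 1.0, 1.0]
opening: 0.533
grasp_force: 30.0
```

Emit:
apply_moves --rows '[{"x":0,"y":0,"z":0,"rx":0,"ry":0,"rz":0,"claw":200},{"x":0,"y":0,"z":0,"rx":0,"ry":0,"rz":0,"claw":200},{"x":0,"y":0,"z":-20,"rx":0,"ry":0,"rz":0,"claw":200},{"x":0,"y":0,"z":-50,"rx":0,"ry":0,"rz":0,"claw":200},{"x":0,"y":0,"z":-70,"rx":0,"ry":0,"rz":0,"claw":200},{"x":0,"y":0,"z":-70,"rx":0,"ry":0,"rz":0,"claw":200}]'

```text
time_s: 3.5
position: [0.4554, 0.2701, 0.1072]
tcp_rot: [[0.538, 0.843, 0.002], [0.843, -0.538, 0.001], [0.002, 0.002, -1.0]]
force: [-0.4, 1.0, -3.6]
opening: 0.529
grasp_force: 30.0
```

Emit:
apply_moves --rows '[{"x":22,"y":14,"z":-10,"rx":0,"ry":0,"rz":0,"claw":200},{"x":55,"y":34,"z":-10,"rx":0,"ry":0,"rz":0,"claw":200},{"x":90,"y":56,"z":-10,"rx":0,"ry":0,"rz":0,"claw":200},{"x":117,"y":73,"z":-10,"rx":0,"ry":0,"rz":0,"claw":200},{"x":131,"y":82,"z":-10,"rx":0,"ry":0,"rz":0,"claw":200},{"x":131,"y":82,"z":10,"rx":0,"ry":0,"rz":0,"claw":200},{"x":131,"y":82,"z":25,"rx":0,"ry":0,"rz":0,"claw":200},{"x":131,"y":82,"z":32,"rx":0,"ry":0,"rz":0,"claw":200},{"x":131,"y":82,"z":32,"rx":0,"ry":0,"rz":0,"claw":200}]'

```text
time_s: 4.62
position: [0.5931, 0.3357, 0.0732]
tcp_rot: [[0.538, 0.843, -0.003], [0.843, -0.538, -0.001], [-0.002, -0.002, -1.0]]
force: [-0.5, 0.3, -2.9]
opening: 0.529
grasp_force: 30.0
```

Run:
```python
from h import *
s=read_state();cp=camera_params("wrist");p,d=capture("wrist");q,_=capture("scene")
print(s["position"],pix(cp,[.5955,.3366,.029]))
cv2.imwrite("pics/w3.png",np.hstack([cv2.resize(p[130:290,170:350],(400,356)),cv2.resize(q[110:230,170:305],(400,356))])[...,::-1])
```

```text
[0.59306729 0.33567749 0.07317373] [258.78463088 216.17097122]
```

View pics/w3.png

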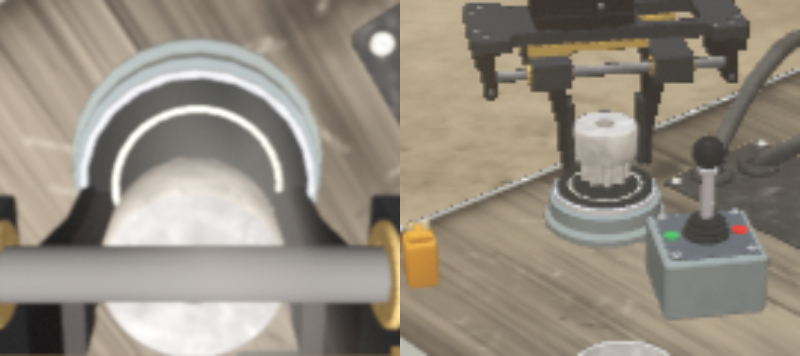

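The crops show the pinion held upright over the ring, roughly centred and about 7 mm above it. I'll shift it 2 mm, lower it and release.

Emit:
apply_moves --rows '[{"x":2,"y":2,"z":2,"rx":0,"ry":0,"rz":0,"claw":200},{"x":2,"y":2,"z":4,"rx":0,"ry":0,"rz":0,"claw":200},{"x":2,"y":2,"z":6,"rx":0,"ry":0,"rz":0,"claw":200},{"x":2,"y":2,"z":7,"rx":0,"ry":0,"rz":0,"claw":200},{"x":2,"y":2,"z":7,"rx":0,"ry":0,"rz":0,"claw":200},{"x":2,"y":2,"z":7,"rx":0,"ry":0,"rz":0,"claw":200}]'

```text
time_s: 5.48
position: [0.5971, 0.3368, 0.0676]
tcp_rot: [[0.538, 0.843, 0.0], [0.843, -0.538, 0.0], [0.0, 0.0, -1.0]]
force: [0.8, 0.6, -3.9]
opening: 0.535
grasp_force: 30.0
```

Emit:
apply_moves --rows '[{"x":0,"y":-1,"z":1,"rx":0,"ry":0,"rz":0,"claw":200},{"x":0,"y":-1,"z":2,"rx":0,"ry":0,"rz":0,"claw":200},{"x":0,"y":-1,"z":2,"rx":0,"ry":0,"rz":0,"claw":200},{"x":0,"y":-1,"z":2,"rx":0,"ry":0,"rz":0,"claw":200}]'

```text
time_s: 5.98
position: [0.5962, 0.3374, 0.0658]
tcp_rot: [[0.538, 0.843, -0.0], [0.843, -0.538, 0.0], [0.0, -0.0, -1.0]]
force: [-1.4, 0.0, -0.9]
opening: 0.528
grasp_force: 30.0
```

Emit:
apply_moves --rows '[{"x":0,"y":0,"z":0,"rx":0,"ry":0,"rz":0,"claw":80},{"x":0,"y":0,"z":0,"rx":0,"ry":0,"rz":0,"claw":0},{"x":0,"y":0,"z":0,"rx":0,"ry":0,"rz":0,"claw":0},{"x":0,"y":0,"z":0,"rx":0,"ry":0,"rz":0,"claw":0},{"x":0,"y":0,"z":-20,"rx":0,"ry":0,"rz":0,"claw":0},{"x":0,"y":0,"z":-55,"rx":0,"ry":0,"rz":0,"claw":0},{"x":0,"y":0,"z":-90,"rx":0,"ry":0,"rz":0,"claw":0},{"x":0,"y":0,"z":-100,"rx":0,"ry":0,"rz":0,"claw":0},{"x":0,"y":0,"z":-100,"rx":0,"ry":0,"rz":0,"claw":0}]'

```text
time_s: 7.1
position: [0.5966, 0.3375, 0.1667]
tcp_rot: [[0.538, 0.843, 0.002], [0.843, -0.538, 0.001], [0.002, 0.001, -1.0]]
force: [-1.0, -0.9, 0.2]
opening: 0.997
grasp_force: 0.0
```

Run:
```python
from h import *
s=read_state();cp=camera_params("wrist");p,d=capture("wrist");q,_=capture("scene")
print(s["time_s"],s["position"],pix(cp,[.5955,.3366,.029]))
Z=height(cp,d);m=(Z[...,2]>.062)&(Z[...,2]<.08)
x=Z[150:215,200:310][m[150:215,200:310]];print(len(x),x.min(0),x.max(0),(x.min(0)+x.max(0))/2)
cv2.imwrite("pics/w4.png",np.hstack([cv2.resize(p[110:260,170:340],(400,353)),cv2.resize(q[110:230,170:305],(400,353))])[...,::-1])
T=np.array([.5857,.0775,.125]);print(1000*s["tcp_rot"].T@(T-s["position"]))
```

```text
7.1 [0.59656178 0.33747138 0.1667013 ] [256.10724473 187.25084522]
1695 [0.57166251 0.31515665 0.06202029] [0.61867997 0.3598414  0.07234035] [0.59517124 0.33749903 0.06718032]
[-225.02761827  130.70003257   41.49898357]
```

View pics/w4.png

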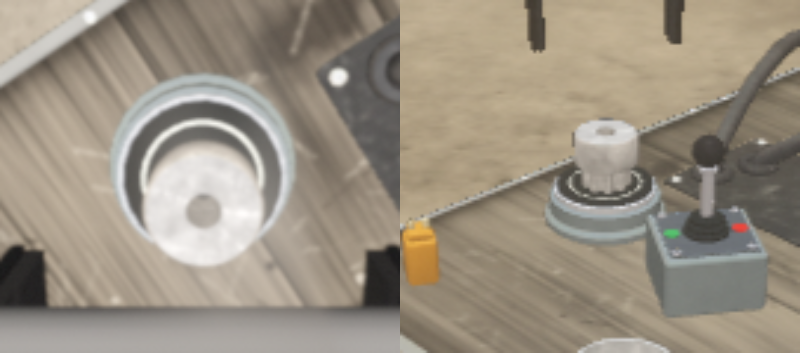

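The pinion stands on the rest within about 1 mm of its centre, so next is the plunger.

Emit:
apply_moves --rows '[{"x":-40,"y":23,"z":0,"rx":0,"ry":0,"rz":0,"claw":255},{"x":-90,"y":52,"z":0,"rx":0,"ry":0,"rz":0,"claw":255},{"x":-140,"y":82,"z":0,"rx":0,"ry":0,"rz":0,"claw":255},{"x":-190,"y":111,"z":0,"rx":0,"ry":0,"rz":0,"claw":255},{"x":-225,"y":131,"z":0,"rx":0,"ry":0,"rz":0,"claw":255},{"x":-225,"y":131,"z":15,"rx":0,"ry":0,"rz":0,"claw":255},{"x":-225,"y":131,"z":35,"rx":0,"ry":0,"rz":0,"claw":255},{"x":-225,"y":131,"z":42,"rx":0,"ry":0,"rz":0,"claw":255},{"x":-225,"y":131,"z":42,"rx":0,"ry":0,"rz":0,"claw":255},{"x":-225,"y":131,"z":42,"rx":0,"ry":0,"rz":0,"claw":255}]'

```text
time_s: 8.45
position: [0.5859, 0.0778, 0.1237]
tcp_rot: [[0.537, 0.843, 0.001], [0.843, -0.537, 0.0], [0.0, 0.001, -1.0]]
force: [0.2, 0.4, 0.0]
opening: 0.019
grasp_force: 0.0
```

Press to TCP z ≈ 0.093 in small steps.

Emit:
apply_moves --rows '[{"x":0,"y":0,"z":8,"rx":0,"ry":0,"rz":0,"claw":255},{"x":0,"y":0,"z":14,"rx":0,"ry":0,"rz":0,"claw":255},{"x":0,"y":0,"z":20,"rx":0,"ry":0,"rz":0,"claw":255},{"x":0,"y":0,"z":25,"rx":0,"ry":0,"rz":0,"claw":255},{"x":0,"y":0,"z":28,"rx":0,"ry":0,"rz":0,"claw":255},{"x":0,"y":0,"z":30,"rx":0,"ry":0,"rz":0,"claw":255},{"x":0,"y":0,"z":30,"rx":0,"ry":0,"rz":0,"claw":255},{"x":0,"y":0,"z":30,"rx":0,"ry":0,"rz":0,"claw":255}]'

```text
time_s: 9.45
position: [0.5861, 0.0774, 0.0946]
tcp_rot: [[0.538, 0.843, 0.001], [0.843, -0.538, 0.0], [0.001, 0.001, -1.0]]
force: [-1.6, 0.4, 8.0]
opening: 0.007
grasp_force: 4.1
```

Emit:
apply_moves --rows '[{"x":0,"y":0,"z":1,"rx":0,"ry":0,"rz":0,"claw":255},{"x":0,"y":0,"z":2,"rx":0,"ry":0,"rz":0,"claw":255},{"x":0,"y":0,"z":2,"rx":0,"ry":0,"rz":0,"claw":255},{"x":0,"y":0,"z":2,"rx":0,"ry":0,"rz":0,"claw":255}]'

```text
time_s: 9.95
position: [0.5861, 0.0774, 0.0934]
tcp_rot: [[0.538, 0.843, 0.002], [0.843, -0.538, 0.0], [0.001, 0.001, -1.0]]
force: [-2.6, 1.1, 13.1]
opening: 0.004
grasp_force: 6.3
```

Emit:
apply_moves --rows '[{"x":0,"y":0,"z":1,"rx":0,"ry":0,"rz":0,"claw":255},{"x":0,"y":0,"z":1,"rx":0,"ry":0,"rz":0,"claw":255},{"x":0,"y":0,"z":1,"rx":0,"ry":0,"rz":0,"claw":255}]'

```text
time_s: 10.32
position: [0.5861, 0.0774, 0.0933]
tcp_rot: [[0.538, 0.843, 0.002], [0.843, -0.538, 0.0], [0.001, 0.002, -1.0]]
force: [-3.3, 1.2, 18.2]
opening: 0.006
grasp_force: 9.1
```

Emit:
apply_moves --rows '[{"x":0,"y":0,"z":-10,"rx":0,"ry":0,"rz":0,"claw":255},{"x":0,"y":0,"z":-30,"rx":0,"ry":0,"rz":0,"claw":255},{"x":0,"y":0,"z":-60,"rx":0,"ry":0,"rz":0,"claw":255},{"x":0,"y":0,"z":-75,"rx":0,"ry":0,"rz":0,"claw":255},{"x":40,"y":-16,"z":-75,"rx":0,"ry":0,"rz":0,"claw":255},{"x":85,"y":-33,"z":-75,"rx":0,"ry":0,"rz":0,"claw":255},{"x":112,"y":-44,"z":-75,"rx":0,"ry":0,"rz":0,"claw":255},{"x":112,"y":-44,"z":-75,"rx":0,"ry":0,"rz":0,"claw":255},{"x":112,"y":-44,"z":-75,"rx":0,"ry":0,"rz":0,"claw":255}]'

```text
time_s: 11.45
position: [0.6082, 0.1946, 0.1648]
tcp_rot: [[0.538, 0.843, -0.002], [0.843, -0.538, -0.001], [-0.002, -0.001, -1.0]]
force: [0.1, -0.7, 0.1]
opening: 0.008
grasp_force: 0.0
```

Run:
```python
from h import *
s=read_state();cp=camera_params("wrist");p,d=capture("wrist");q,dq=capture("scene")
print(s["time_s"],s["position"],1000*s["tcp_rot"].T@(np.array([.577,.216,.115])-s["position"]))
cs=camera_params("scene")
H,S,V=cv2.split(cv2.cvtColor(q,cv2.COLOR_RGB2HSV))
b=blob((H>100)&(H<130)&(S>120),(310,170,360,225));X=height(cs,dq);print("plunger z",b[0],X[int(b[0][1])-3,int(b[0][0])])
cv2.imwrite("pics/w5.png",np.hstack([cv2.resize(p[60:384,100:412],(400,415)),cv2.resize(q[90:246,220:370],(400,415))])[...,::-1])
```

```text
11.45 [0.60815424 0.1946192  0.16483764] [  1.33995374 -37.71698949  49.8713232 ]
plunger z [333.02427184 197.02912621] [0.58570707 0.07932858 0.08619827]
```

View pics/w5.png

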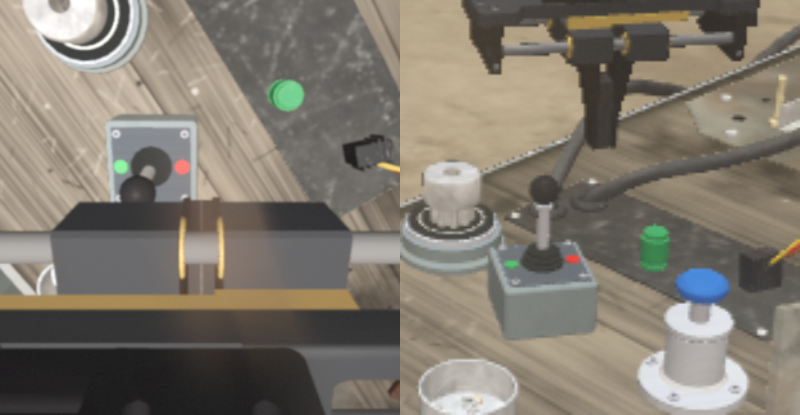

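The plunger is up, and the closed fingers are on the red side of the upright knob. I'll descend and push slowly towards green.

Emit:
apply_moves --rows '[{"x":1,"y":0,"z":25,"rx":0,"ry":0,"rz":0,"claw":255},{"x":1,"y":0,"z":45,"rx":0,"ry":0,"rz":0,"claw":255},{"x":1,"y":0,"z":50,"rx":0,"ry":0,"rz":0,"claw":255},{"x":1,"y":-6,"z":50,"rx":0,"ry":0,"rz":0,"claw":255},{"x":1,"y":-12,"z":50,"rx":0,"ry":0,"rz":0,"claw":255},{"x":1,"y":-18,"z":50,"rx":0,"ry":0,"rz":0,"claw":255},{"x":1,"y":-24,"z":50,"rx":0,"ry":0,"rz":0,"claw":255},{"x":1,"y":-29,"z":50,"rx":0,"ry":0,"rz":0,"claw":255},{"x":1,"y":-33,"z":50,"rx":0,"ry":0,"rz":0,"claw":255},{"x":1,"y":-35,"z":50,"rx":0,"ry":0,"rz":0,"claw":255}]'

```text
time_s: 12.8
position: [0.5805, 0.2151, 0.116]
tcp_rot: [[0.538, 0.843, 0.002], [0.843, -0.538, 0.0], [0.001, 0.002, -1.0]]
force: [2.6, -0.8, 0.8]
opening: 0.005
grasp_force: 1.2
```

```bash
cat > k.py <<'E'
from h import *
s=read_state();cs=camera_params("scene");q,dq=capture("scene");p,d=capture("wrist")
X=height(cs,dq);h=np.array([.577,.216]);u=np.array([-.843,.538])
m=(q.max(-1)<75)&(X[...,2]>.075)&(X[...,2]<.125)&(np.hypot(*(X[...,:2]-h).transpose(2,0,1))<.05)
a=((X[...,:2]-h)@u)
b=blob(m&(a>-.02),(240,120,310,220));print(s["time_s"],s["position"],"tcp along u",1000*(s["position"][:2]-h)@u)
print("blob",b)
for z in(.105,.098):print("knob along u",z,1000*(ray(cs,*b[0],z)[:2]-h)@u)
cv2.imwrite("pics/k.png",np.hstack([cv2.resize(p[60:384,100:412],(400,415)),cv2.resize(q[90:246,220:370],(400,415))])[...,::-1])
E
python3 k.py
```

```text
12.8 [0.58046137 0.21513717 0.11596334] tcp along u -3.382138927496429
blob (array([272.75464684, 161.35687732]), np.int32(269), (272.0555419921875, 159.61111450195312), 12.299107551574707)
knob along u 0.105 4.092420212030909
knob along u 0.098 0.699547631669331
```

View pics/k.png

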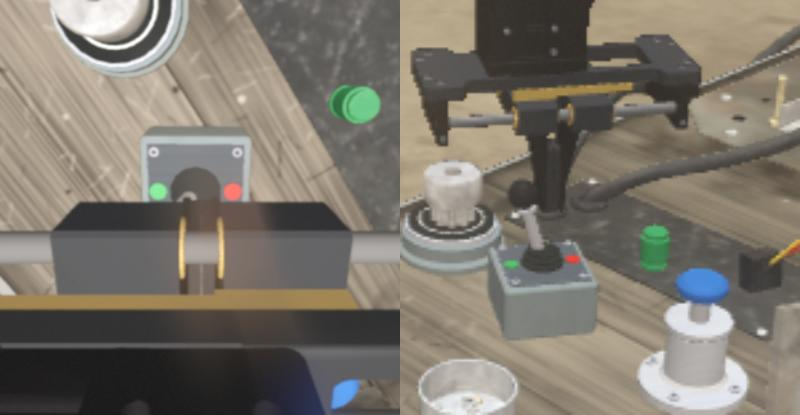

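The scene crop shows the lever leaning to green with the knob at (522,193), perhaps 0.33 rad over. I'll push further until the stop is felt.

Emit:
apply_moves --rows '[{"x":0,"y":-2,"z":0,"rx":0,"ry":0,"rz":0,"claw":255},{"x":0,"y":-4,"z":0,"rx":0,"ry":0,"rz":0,"claw":255},{"x":0,"y":-6,"z":0,"rx":0,"ry":0,"rz":0,"claw":255},{"x":0,"y":-6,"z":0,"rx":0,"ry":0,"rz":0,"claw":255},{"x":0,"y":-6,"z":0,"rx":0,"ry":0,"rz":0,"claw":255}]'

```text
time_s: 13.52
position: [0.575, 0.2181, 0.1154]
tcp_rot: [[0.538, 0.843, 0.0], [0.843, -0.538, -0.0], [0.0, 0.0, -1.0]]
force: [4.8, -0.9, -1.3]
opening: 0.008
grasp_force: 2.0
```

Emit:
apply_moves --rows '[{"x":0,"y":-1,"z":0,"rx":0,"ry":0,"rz":0,"claw":255},{"x":0,"y":-2,"z":0,"rx":0,"ry":0,"rz":0,"claw":255},{"x":0,"y":-3,"z":0,"rx":0,"ry":0,"rz":0,"claw":255},{"x":0,"y":-3,"z":0,"rx":0,"ry":0,"rz":0,"claw":255},{"x":0,"y":-3,"z":0,"rx":0,"ry":0,"rz":0,"claw":255}]'

```text
time_s: 14.15
position: [0.5723, 0.2194, 0.1155]
tcp_rot: [[0.538, 0.843, 0.0], [0.843, -0.538, -0.001], [-0.0, 0.0, -1.0]]
force: [4.1, -2.8, -1.7]
opening: 0.003
grasp_force: 2.4
```

Emit:
apply_moves --rows '[{"x":0,"y":-1,"z":0,"rx":0,"ry":0,"rz":0,"claw":255},{"x":0,"y":-2,"z":0,"rx":0,"ry":0,"rz":0,"claw":255},{"x":0,"y":-2,"z":0,"rx":0,"ry":0,"rz":0,"claw":255},{"x":0,"y":-2,"z":0,"rx":0,"ry":0,"rz":0,"claw":255}]'

```text
time_s: 14.65
position: [0.5708, 0.2203, 0.1155]
tcp_rot: [[0.538, 0.843, 0.0], [0.843, -0.538, -0.001], [-0.001, 0.001, -1.0]]
force: [5.5, -2.4, -2.9]
opening: 0.006
grasp_force: 2.6
```

```bash
python3 k.py
```

```text
14.65 [0.57081362 0.22032274 0.11554734] tcp along u 7.5407564062256585
blob (array([266.93333333, 162.54074074]), np.int32(270), (266.0, 160.5), 12.777032852172852)
knob along u 0.105 16.165271417357857
knob along u 0.098 12.97645217430261
```

View pics/k.png

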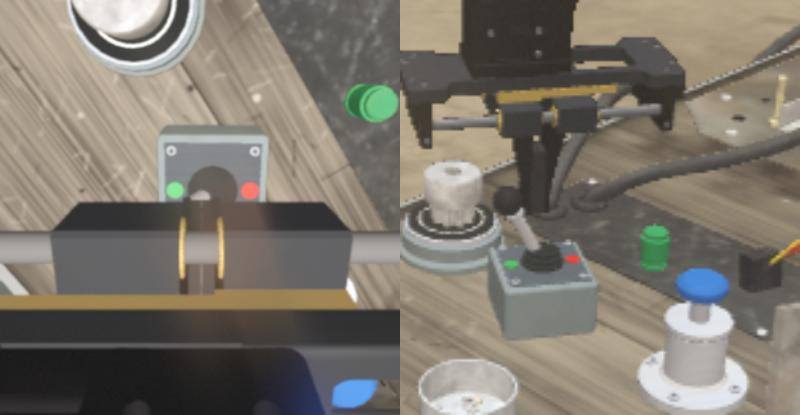

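Run:
```python
from h import *
cs=camera_params("scene");u=np.array([-.843,.538,0])
for t in(0,.3,.4,.45,.5):print(t,pix(cs,np.array([.577,.216,.045])+.06*(np.sin(t)*u+[0,0,np.cos(t)])))
```

```text
0 [274.57888155 160.6991949 ]
0.3 [265.51725173 162.66548304]
0.4 [262.61896244 163.8549937 ]
0.45 [261.21096937 164.54362959]
0.5 [259.83558199 165.29235633]
```

The knob is at about scene pixel (260.5,165.6), which means a tilt of about 0.47 rad. I'll add 1 mm and hold.

Emit:
apply_moves --rows '[{"x":0,"y":-1,"z":0,"rx":0,"ry":0,"rz":0,"claw":255},{"x":0,"y":-1,"z":0,"rx":0,"ry":0,"rz":0,"claw":255},{"x":0,"y":-1,"z":0,"rx":0,"ry":0,"rz":0,"claw":255},{"x":0,"y":-1,"z":0,"rx":0,"ry":0,"rz":0,"claw":255},{"x":0,"y":-1,"z":0,"rx":0,"ry":0,"rz":0,"claw":255},{"x":0,"y":-1,"z":0,"rx":0,"ry":0,"rz":0,"claw":255},{"x":0,"y":-1,"z":0,"rx":0,"ry":0,"rz":0,"claw":255},{"x":0,"y":-1,"z":0,"rx":0,"ry":0,"rz":0,"claw":255},{"x":0,"y":-1,"z":0,"rx":0,"ry":0,"rz":0,"claw":255},{"x":0,"y":-1,"z":0,"rx":0,"ry":0,"rz":0,"claw":255}]'

```text
time_s: 16.0
position: [0.5701, 0.2208, 0.1155]
tcp_rot: [[0.538, 0.843, 0.001], [0.843, -0.538, -0.001], [-0.001, 0.001, -1.0]]
force: [5.4, -3.8, -3.1]
opening: 0.008
grasp_force: 2.7
```

```bash
python3 k.py
```

```text
16.0 [0.57005616 0.22077857 0.11553724] tcp along u 8.424523462764782
blob (array([266.75464684, 162.69888476]), np.int32(269), (266.0, 161.0), 13.038504600524902)
knob along u 0.105 16.64567529820112
knob along u 0.098 13.464975762203935
```

Emit:
apply_moves --rows '[{"x":0,"y":-1,"z":0,"rx":0,"ry":0,"rz":0,"claw":255},{"x":0,"y":-2,"z":0,"rx":0,"ry":0,"rz":0,"claw":255},{"x":0,"y":-2,"z":0,"rx":0,"ry":0,"rz":0,"claw":255},{"x":0,"y":-2,"z":0,"rx":0,"ry":0,"rz":0,"claw":255},{"x":0,"y":-2,"z":0,"rx":0,"ry":0,"rz":0,"claw":255},{"x":0,"y":-2,"z":0,"rx":0,"ry":0,"rz":0,"claw":255},{"x":0,"y":-2,"z":0,"rx":0,"ry":0,"rz":0,"claw":255},{"x":0,"y":-2,"z":0,"rx":0,"ry":0,"rz":0,"claw":255},{"x":0,"y":-2,"z":0,"rx":0,"ry":0,"rz":0,"claw":255},{"x":0,"y":-2,"z":0,"rx":0,"ry":0,"rz":0,"claw":255}]'

```text
time_s: 17.35
position: [0.569, 0.2215, 0.1155]
tcp_rot: [[0.538, 0.843, 0.002], [0.843, -0.538, -0.002], [-0.0, 0.003, -1.0]]
force: [7.0, -3.6, -3.3]
opening: 0.005
grasp_force: 3.5
```

Emit:
apply_moves --rows '[{"x":0,"y":4,"z":0,"rx":0,"ry":0,"rz":0,"claw":255},{"x":0,"y":8,"z":0,"rx":0,"ry":0,"rz":0,"claw":255},{"x":0,"y":12,"z":0,"rx":0,"ry":0,"rz":0,"claw":255},{"x":0,"y":16,"z":0,"rx":0,"ry":0,"rz":0,"claw":255},{"x":0,"y":20,"z":0,"rx":0,"ry":0,"rz":0,"claw":255},{"x":0,"y":24,"z":0,"rx":0,"ry":0,"rz":0,"claw":255},{"x":0,"y":28,"z":0,"rx":0,"ry":0,"rz":0,"claw":255},{"x":0,"y":32,"z":0,"rx":0,"ry":0,"rz":0,"claw":255},{"x":0,"y":36,"z":0,"rx":0,"ry":0,"rz":0,"claw":255},{"x":0,"y":40,"z":0,"rx":0,"ry":0,"rz":0,"claw":255}]'

```text
time_s: 18.6
position: [0.6018, 0.2009, 0.1154]
tcp_rot: [[0.538, 0.843, -0.0], [0.843, -0.538, 0.0], [-0.0, -0.0, -1.0]]
force: [-0.4, -1.2, -0.1]
opening: -0.0
grasp_force: 0.0
```

Emit:
apply_moves --rows '[{"x":0,"y":8,"z":0,"rx":0,"ry":0,"rz":0,"claw":255},{"x":0,"y":8,"z":-20,"rx":0,"ry":0,"rz":0,"claw":255},{"x":0,"y":8,"z":-60,"rx":0,"ry":0,"rz":0,"claw":255},{"x":0,"y":8,"z":-100,"rx":0,"ry":0,"rz":0,"claw":255},{"x":0,"y":8,"z":-100,"rx":0,"ry":0,"rz":0,"claw":255},{"x":0,"y":8,"z":-100,"rx":0,"ry":0,"rz":0,"claw":255}]'

```text
time_s: 19.35
position: [0.6081, 0.1964, 0.2151]
tcp_rot: [[0.538, 0.843, -0.001], [0.843, -0.538, -0.0], [-0.001, -0.001, -1.0]]
force: [-0.6, 0.2, -0.0]
opening: 0.008
grasp_force: 0.0
```

```bash
python3 k.py
```

```text
19.35 [0.60810389 0.19639124 0.21514289] tcp along u -36.77009214154487
blob (array([273.83146067, 161.24719101]), np.int32(89), (273.78570556640625, 161.2142791748047), 5.353907108306885)
knob along u 0.105 1.9532282688871336
knob along u 0.098 -1.4758005804215042
```

View pics/k.png

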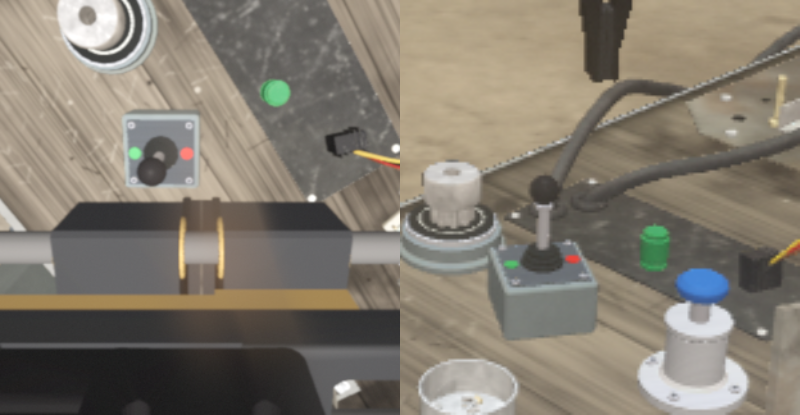

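The lever is upright again with the knob at (544,190). The pinion stands on the rest, the plunger is up and the arm is clear.

```bash
python3 -c "from rig import *;print(hand_in())"
```

```text
the job is handed in; nothing more can be done
None
```

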